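# Shim the rocking balance

## Robot

A 7-joint arm with a two-finger parallel gripper is mounted at the origin on the work surface; the furniture and walls round the work are solid. World frame = base frame: x ahead of the robot, y to its left, z up, the work surface at z = 0. Lengths are in m, angles in rad, forces in N, time in s.
With the tool pointing down it reaches from about 0.425 to 0.825 m from the base axis. Payload 3.6 kg.
Tool frame: the origin (TCP) lies midway between the tips of the shut fingers; the grasp point (between the pads) lies 19 mm behind it; z points along the fingers, y is the line along which they close (so a half turn about z gives the same grasp; the last joint's range is limited). The gripper opens to 85 mm and grips with 20 to 120 N. Pads are 22 mm wide; open, the fingers measure 114 mm over their backs; the gripper's body (76 mm by 85 mm) begins 54 mm behind the grasp point. The pads swing forward as they close: fully open they stand 13 mm farther back than shut.
Start: joints at [-1.214, 0.615, -0.013, 1.423, 0.008, 1.103, -0.04], TCP at [0.243, 0.603, 0.231] pointing down, gripper open.
Joint ranges: [-3.12, 3.12], [-0.3, 2.06], [-1.34, 1.32], [0.26, 2.42], [-1.36, 4.5], [0.01, 1.98], [-2.84, 2.84]. Speed limits (rad/s): [2.79, 2.79, 3.14, 3.14, 3.14, 3.14, 3.14].

## Interface

Orientations are given as a unit quaternion [x, y, z, w].
In Python, from rig import manip gives the robot as it stands. The module is installed in compiled form; this text tells all that it offers.
- The arm moves only by the shell command python3 -m inch 'ROWS' [OPENING] [FORCE]. ROWS is JSON, a list of rows, each a list of 2 entries, a list of its own where there are three numbers: the shift along the tool's x, y, z scaled (see below), then the turn about the tool's z scaled (see below). A call has exactly 8 rows; each row shifts and turns the commanded pose from where the row before left it, along the tool's axes as they then stand; what a row does not reach is not made up. The controller multiplies each number of a shift by 120 mm and each number of a turn by 90 degrees. A row lasts 1/10 s, in which the tool goes at most 50 mm and 8.59 degrees, less where a joint would pass 70% of its speed; a pose out of reach is approached as far as the arm can. A call with a number of a shift or a turn outside -1 to 1 is refused whole. A call with a gripper value outside its range is refused whole. OPENING is the gripper command: -1 is shut, 1 is fully open, values between are in proportion, set as the call begins (- or left out, the last holds). The fingers move at their own pace and stop on an object; FORCE is the grip in N (left out, the last holds). Time passes only in rows, so rows that do not move let the fingers close, or fill a call up. It gives the time, the measured TCP pose, the force, the opening and the grip force at its end, in the units of the state.
- manip.read_state(): the state, without advancing time (a new reading comes with each control period).
- manip.capture(name): name is "scene" or "top"; returns the picture (400x640x3 uint8, red, green, blue); there is no depth.
- manip.camera_params(name): a dict with "K" (3x3 intrinsics, pixels), "cam_to_world" (4x4, takes a point from camera to world coordinates). Camera axes: x right, y up, looking along -z (the intrinsics and any distortion apply to the point x, -y, -z); pixel columns grow to the right and rows downward; lengths in m; the calibration is good to about 2 mm. A picture is of the moment at which its call begins. camera_params takes no time and is no camera call.
- manip.job_done(): hands the job in; it is judged then, once.
Trained networks look in the newest picture that a camera, given by its name, has taken for a name from the list of things; names that differ only in an ending like _2 or _b are one class to them, and where a whole thing is asked for, a point or a joint stands for the part that bears it (a point fixed in the world has none). Each returns a list of dicts, best first, with "p" (0 to 1); they miss things now and then, are a little off and sometimes report something else, mostly with a low value. They report only what shows in the picture. A call takes as long as a camera call. They do not tell look-alikes from the thing itself.
- manip.cut_out(camera, target): "mask" (400x640 bool, what is visible of it) and "rect" ([left, top, width, height] in pixels, round what is visible of it).
The state is a dict: "time_s": time; "qpos": joint angles; "qd": joint speeds; "tau": joint torques, N m; "position": TCP position; "orientation": TCP orientation; "force": force on the tool from outside, world axes, zero at the start; "torque": the same for the moment, N m; "opening": finger opening in m; "grasp_force": force on a finger pad.
Only numpy, scipy, OpenCV 4.12 (cv2) and the standard library are available. Lean on these libraries where they do the work, as an engineer would, in place of code of your own. Each camera call takes 0.05 s, during which the arm holds its last target. There are 200 camera calls.

## Task

The laboratory balance leans on its short front-left foot and rocks. With the fingertips, push the orange wedge, which lies with its thin end towards that foot, along the worktop and under the foot until the balance stands level and firm, and leave the wedge there bearing the foot. Do not lift or tip the wedge, do not touch the balance or shove it out of its place, leave the other things where they are, and finish with the hand clear.

Things in the scene. Friction and masses are not known exactly. Their poses are not given: they have to be found in the camera images.
- balance: White low top-pan balance, 160 (x) x 150 (y) x 58 mm high, about 2.4 kg, loose, steel pan, sloping front with display. Origin: middle of the footprint, in the plane of its three sound feet; x to its back, y to its left, z upright when level. Housing underside 18 mm above that plane; its front edge is 22 mm ahead of the front feet. Starts leaning about 5 degrees onto the short foot.
- short_foot (a point): Lowest point of the short front-left foot (balance frame x -58, y +58, z +7 mm), a black rubber dome of 14 mm radius like the other three at +-58, +-58 mm. 7 mm above the worktop when the balance is level, about 0 when it leans on that foot.
- opposite_foot (a point): Lowest point of the back-right foot: 0 mm above the worktop when the balance is level, about 7 mm when it leans.
- wedge: Orange plastic wedge flat on the worktop before the short foot, thin end towards it; 75 (x) x 46 (y) mm, 60 g. Origin: middle of the underside; x to the thin end (1.5 mm thick, x = +37.5). Thick end (15 mm, x = -37.5): a flat upright face. Top: a plain ramp, 0.18 mm per mm. Slides easily, stays where left under the foot; wedging it in takes up to about 14 N.
- wedge_line (a point): Middle of a black line across the ramp, 29 mm from the thin end (8.7 mm ahead of the wedge's middle): the balance is level when the short foot stands over this line, 7 mm less or 10 mm more still serving.
- wedge_heel (a point): Middle of the flat upright face at the thick end, 7.5 mm above the worktop, where one pushes.
- bench_timer: Bystander: wedge-shaped white bench timer, 62 x 78 x 34 mm, to the right of the balance. Origin at the centre of its underside.
- dish: Bystander: petri dish, 91 mm across, 16 mm high, to the left of the balance. Origin at the centre of its underside.
- media_bottle: Bystander: glass bottle with blue cap, 62 mm across, 111 mm high, far right. Origin at the centre of its underside.
Mind the look-alikes: they are no part of the job. What is meant by the wedge is not blue, and is the larger of those in its own colour.

How it is judged:
At the end, for the whole second after the job is handed in: The balance is level within 1 degree and at rest, its short foot borne (over 0.4 N) by the wedge, which lies flat on the worktop under it, the back-right foot down within 3 mm, the hand clear (angle between balance's own z axis and vertical below 0.0175 rad and horizontal distance between short_foot and wedge below 0.03 m and height (world z) of short_foot above 0.004 m and height (world z) of opposite_foot below 0.003 m and contact force between wedge and balance above 0.4 N and angle between wedge's own z axis and vertical below 0.03 rad and linear speed of each of balance, wedge below 0.01 m/s); the robot touches nothing.
It fails at once if the wedge is lifted off the worktop or tipped up (height (world z) of wedge above 0.012 m or angle between wedge's own z axis and vertical above 0.25 rad).
It fails at once if the robot touches the balance (contact force between any of the fingers, the arm and balance above 1.5 N).
It fails at once if the balance is shoved more than 15 mm (distance of balance from where it was at the start of the episode above 0.015 m).
It fails at once if a bystander is moved more than 20 mm (distance of any of bench_timer, dish, media_bottle from where it was at the start of the episode above 0.02 m).
It also fails if it takes over 64 s, if anything falls off the work surface, if the arm or the gripper's body presses on something with over 40 N, if the wrist force passes 120 N, or if a joint passes its speed limit or range.

## Working session

There is one attempt and no reset: what is moved stays moved. The work goes in short steps, Python scripts to look and compute and a shell command to move; the robot and the scene stay as the last step left them, time stands still between calls to the robot, and variables do not carry over. Pictures are saved under pics/ and viewed, at most 10 in all, crops included, and the job is handed in when it is done.

```bash
mkdir -p pics; cat > h.py <<'E'
import numpy as np, cv2
from rig import manip
def ray(cam,u,v,z):
    P=manip.camera_params(cam);K=np.array(P["K"]);T=np.array(P["cam_to_world"])
    d=np.linalg.inv(K)@[u,v,1]; d=T[:3,:3]@[d[0],-d[1],-d[2]]; o=T[:3,3]
    return o+d*(z-o[2])/d[2]
def proj(cam,p):
    P=manip.camera_params(cam);K=np.array(P["K"]);T=np.array(P["cam_to_world"])
    c=T[:3,:3].T@(np.array(p)-T[:3,3]); q=K@[c[0],-c[1],-c[2]]; return q[:2]/q[2]
def save(cam,n):
    im=manip.capture(cam); cv2.imwrite(f"pics/{n}.png",im[:,:,::-1]); return im
E
python3 - <<'E'
from h import *
for c in("scene","top"):
    save(c,c+"0")
    P=manip.camera_params(c); print(c,P.keys(),np.round(P["K"],1).tolist(),np.round(P["cam_to_world"],3).tolist())
    for t in("wedge","balance","short_foot"):
        for r in manip.cut_out(c,t):
            m=r["mask"].astype(np.uint8); print(t,round(r["p"],2),r["rect"],np.round(cv2.minAreaRect(cv2.findNonZero(m)) [0],1), cv2.boxPoints(cv2.minAreaRect(cv2.findNonZero(m))).round(1).tolist())
s=manip.read_state();print(s["time_s"],s["position"],s["orientation"],s["opening"])
E
```

```text
scene dict_keys(['K', 'cam_to_world']) [[383.8, 0.0, 319.4], [0.0, 383.8, 204.8], [0.0, 0.0, 1.0]] [[-0.871, 0.241, -0.428, 0.032], [-0.491, -0.47, 0.734, 0.993], [-0.025, 0.849, 0.528, 0.676], [0.0, 0.0, 0.0, 1.0]]
wedge 0.56 [314.2, 283.8, 12.0, 16.2] [317.  292.5] [[308.5, 291.5], [316.0, 284.0], [325.5, 293.5], [318.0, 301.0]]
wedge 0.52 [274.1, 268.2, 12.5, 17.5] [279. 278.] [[273.0, 271.0], [285.0, 271.0], [285.0, 285.0], [273.0, 285.0]]
balance 0.9 [261.9, 199.6, 46.4, 49.9] [283.1 226.9] [[258.6000061035156, 203.89999389648438], [302.1000061035156, 199.1999969482422], [307.5, 249.89999389648438], [264.1000061035156, 254.5]]
short_foot 0.73 [261.8, 199.2, 46.4, 53.2] [288.9 227.8] [[258.0, 218.0], [299.6000061035156, 197.1999969482422], [319.79998779296875, 237.60000610351562], [278.20001220703125, 258.3999938964844]]
top dict_keys(['K', 'cam_to_world']) [[419.1, 0.0, 316.0], [0.0, 419.1, 199.2], [0.0, 0.0, 1.0]] [[-0.002, 0.995, -0.096, 0.409], [-1.0, -0.004, -0.012, 0.126], [-0.012, 0.096, 0.995, 1.101], [0.0, 0.0, 0.0, 1.0]]
wedge 0.82 [204.4, 198.6, 22.5, 18.7] [213.7 206.
[... 202 characters left out ...]
4.7] [[200.60000610351562, 252.39999389648438], [210.3000030517578, 231.39999389648438], [222.39999389648438, 237.0], [212.60000610351562, 258.0]]
balance 0.96 [248.6, 138.7, 71.1, 79.8] [283.3 179.2] [[244.3000030517578, 200.10000610351562], [264.6000061035156, 139.1999969482422], [322.20001220703125, 158.39999389648438], [301.8999938964844, 219.3000030517578]]
short_foot 0.93 [248.5, 142.9, 72.9, 74.6] [282.9 179.1] [[244.10000610351562, 198.89999389648438], [264.3999938964844, 139.60000610351562], [321.70001220703125, 159.3000030517578], [301.29998779296875, 218.5]]
0.4 [0.24330782 0.60262382 0.23113635] [ 1.90710286e-01  9.81646346e-01 -1.85374951e-04 -5.62515081e-05] 0.08536322138538618
```

View pics/scene0.png

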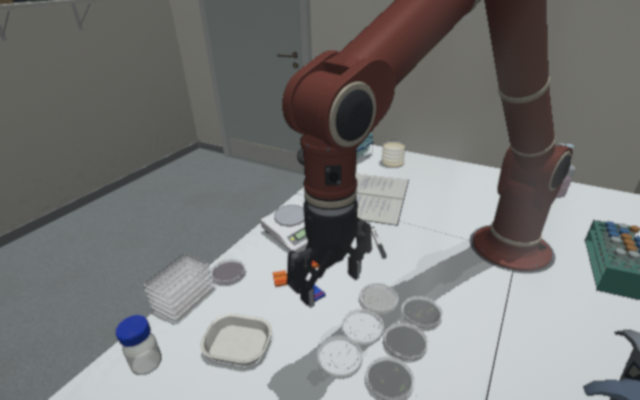

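View pics/top0.png

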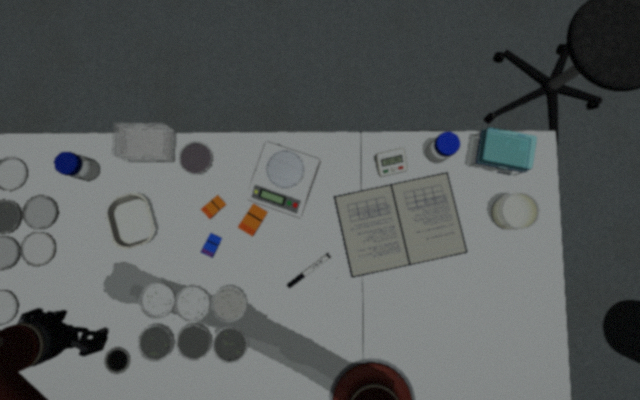

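The top view shows the balance at about (285,180). The larger orange wedge is at about (252,219), before the balance's front-left corner. The small orange look-alike is at (213,207), the blue one is at (211,244), and the dish is at (196,157). The networks only found the look-alikes, so I'll segment the orange by colour.

```bash
cat >> h.py <<'E'
def orange(im):
    a=im.astype(float); return ((a[:,:,0]-a[:,:,2])>70)&(a[:,:,0]-a[:,:,1]>40)
def comps(im,cam,z=0.008):
    n,l,s,c=cv2.connectedComponentsWithStats(orange(im).astype(np.uint8))
    for i in range(1,n):
        if s[i,4]>25:
            m=l==i; m=cv2.morphologyEx(m.astype(np.uint8),cv2.MORPH_CLOSE,np.ones((5,5)))
            r=cv2.minAreaRect(cv2.findNonZero(m)); b=cv2.boxPoints(r)
            print(cam,s[i],c[i].round(1),np.round(r[1],1),'W',ray(cam,*c[i],z).round(4),[ray(cam,u,v,z)[:2].round(3).tolist() for u,v in b])
E
python3 - <<'E'
from h import *
im=save("top","t1"); comps(im,"top")
m=[r for r in manip.cut_out("top","balance")][0]["mask"]
np.save("bm.npy",m)
b=cv2.boxPoints(cv2.minAreaRect(cv2.findNonZero(m.astype(np.uint8))))
print([ray("top",u,v,.04)[:2].round(3).tolist() for u,v in b])
c=cv2.resize(im[130:250,190:330],None,fx=5.6,fy=4.9*1.142857,interpolation=cv2.INTER_CUBIC)
c=cv2.resize(im[135:245,190:330],None,fx=5,fy=5,interpolation=cv2.INTER_CUBIC)
cv2.imwrite("pics/c1.png",c[:,:,::-1])
E
```

```text
top [202 196  23  22 229] [212.8 206.7] [11.6 21. ] W [0.4951 0.4095 0.008 ] [[0.489, 0.44], [0.526, 0.399], [0.503, 0.379], [0.466, 0.419]]
top [249 205  17  15 144] [257.3 211.7] [15.6  9.3] W [0.4817 0.2924 0.008 ] [[0.482, 0.316], [0.503, 0.304], [0.481, 0.269], [0.461, 0.281]]
top [239 214  21  21 262] [249.1 224.2] [16.3 16.1] W [0.4491 0.3134 0.008 ] [[0.442, 0.343], [0.479, 0.321], [0.456, 0.284], [0.421, 0.306]]
[[0.513, 0.319], [0.665, 0.269], [0.614, 0.124], [0.463, 0.176]]
```

View pics/c1.png

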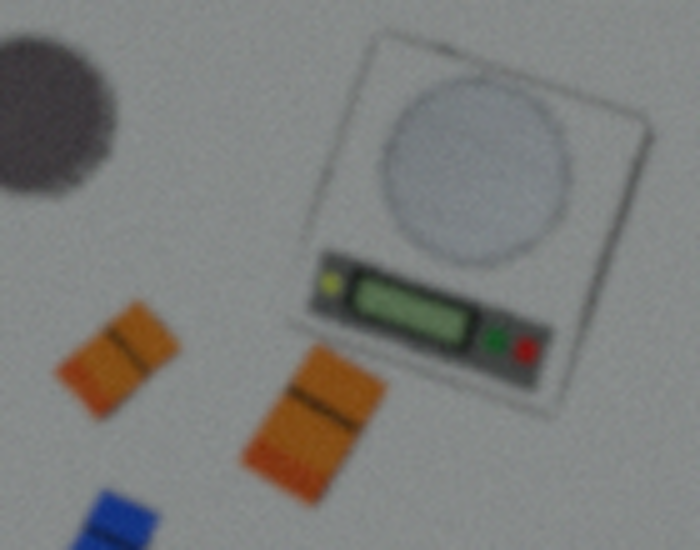

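The crop shows the whole wedge. Its thin-end corners are at crop (318,343) and (387,383), the black line runs (290,388)–(355,427), and the heel's bottom corners are at (240,462) and (315,507). The balance corners are at (378,32), (652,120), (558,415) and (290,322). Next I'll fit both poses.

```bash
cat > fit.py <<'E'
from h import *
from scipy.optimize import least_squares
def px(p): return [190+(p[0]+.5)/5-.5,135+(p[1]+.5)/5-.5]
def fit(mod,pix,x0):
    pts=np.array(mod);pix=np.array(pix)
    def f(q):
        c,s=np.cos(q[2]),np.sin(q[2])
        return np.concatenate([proj("top",[q[0]+c*p[0]-s*p[1],q[1]+s*p[0]+c*p[1],p[2]]) for p in pts])-pix.ravel()
    r=least_squares(f,x0); return r.x,r.fun.round(2)
L=.0375;H=.023
if __name__=="__main__":
    w,e=fit([(L,H,.0015),(L,-H,.0015),(-L,H,0),(-L,-H,0),(.0087,H,.0067),(.0087,-H,.0067)],[px(p) for p in[(318,343),(387,383),(240,462),(315,507),(290,388),(355,427)]],[.46,.3,-.5])
    print("wedge",w.round(4),np.degrees(w[2]),e)
    for hf in(.015,.028):
        # lean: dz = -7mm*(y-x)/116
        M=[(80,75,58),(80,-75,58),(-80,-75,hf*1e3),(-80,75,hf*1e3)]
        M=[(x/1e3,y/1e3,(z-7*(y-x)/116)/1e3) for x,y,z in M]
        b,e=fit(M,[px(p) for p in[(378,32),(652,120),(558,415),(290,322)]],[.56,.22,-.3])
        c,s=np.cos(b[2]),np.sin(b[2]); F=b[:2]+[c*-.058-s*.058,s*-.058+c*.058]
        print("bal",b.round(4),np.degrees(b[2]),e,"foot",F)
        R=np.array([[np.cos(w[2]),np.sin(w[2])],[-np.sin(w[2]),np.cos(w[2])]])
        print("foot in wedge frame mm",R@(F-w[:2])*1e3)
        hl=w[:2]-L*R[0];print("heel",hl)
E
python3 fit.py
```

```text
wedge [ 0.4623  0.3055 -0.5437] -31.151491158098633 [-0.51 -0.65  0.5   0.3   0.15 -0.03 -0.01  0.02 -1.02 -0.44  0.88  0.8 ]
bal [ 0.5622  0.2225 -0.3368] -19.295275088684274 [-0.1  -1.75  0.94 -1.06 -0.44  1.38 -0.44  1.47] foot [0.52665356 0.29645041]
foot in wedge frame mm [59.72920911 25.49749808]
heel [0.43025463 0.32492652]
bal [ 0.5618  0.2218 -0.3311] -18.969672883288982 [-0.05 -1.48  1.11 -1.1  -0.18  1.21 -0.93  1.39] foot [0.52579645 0.29552297]
foot in wedge frame mm [59.47546071 24.26040493]
heel [0.43025463 0.32492652]
```

```bash
python3 -m inch '[[[-0.25,-0.19,0],0],[[-0.25,-0.19,0],0],[[-0.25,-0.19,0],0],[[-0.25,-0.19,0],0],[[-0.25,-0.19,0],0],[[-0.25,-0.19,0],0],[[-0.25,-0.19,0],0],[[-0.25,-0.19,0],0.09]]' -0.6
python3 -m inch '[[[0,0,0],0],[[0,0,0.25],0],[[0,0,0.25],0],[[0,0,0.25],0],[[0,0,0.25],0],[[0,0,0.25],0],[[0,0,0],0],[[0,0,0],0]]'
```

```text
time_s: 1.3
position: [0.3984, 0.3423, 0.2316]
orientation: [0.261, 0.965, 0.0, 0.0]
force: [1.0, 0.5, -0.4]
opening: 0.0169
grasp_force: 0.0
time_s: 2.1
position: [0.3975, 0.3443, 0.0815]
orientation: [0.259, 0.966, -0.0, -0.0]
force: [0.3, 0.8, -0.3]
opening: 0.0171
grasp_force: 0.0
```

```bash
python3 -m inch '[[[0,0,0.2],0],[[0,0,0.2],0],[[0,0,0.13],0],[[0,0,0.09],0],[[0,0,0],0],[[0,0,0],0],[[0,0,0],0],[[0,0,0],0]]'
python3 - <<'E'
from h import *
im=save("top","t2"); s=save("scene","s2")
print(manip.read_state()["position"]); comps(im,"top")
c=np.hstack([cv2.resize(im[135:265,190:330],None,fx=2.8,fy=2.8,interpolation=cv2.INTER_CUBIC),cv2.resize(s[170:300,230:370],None,fx=2.8,fy=2.8,interpolation=cv2.INTER_CUBIC)])
cv2.imwrite("pics/c2.png",c[:,:,::-1])
E
```

```text
time_s: 2.9
position: [0.3981, 0.3442, 0.0079]
orientation: [0.26, 0.966, 0.001, 0.0]
force: [0.6, 0.5, 0.5]
opening: 0.0171
grasp_force: 0.0
[0.39787986 0.34394541 0.00750615]
top [202 196  23  22 247] [212.7 206.7] [12.3 21.4] W [0.4951 0.4096 0.008 ] [[0.49, 0.441], [0.526, 0.398], [0.501, 0.377], [0.465, 0.42]]
top [240 205  26  30 413] [252.5 219.4] [16.2 27.1] W [0.4616 0.3048 0.008 ] [[0.443, 0.341], [0.504, 0.304], [0.481, 0.268], [0.421, 0.305]]
```

View pics/c2.png

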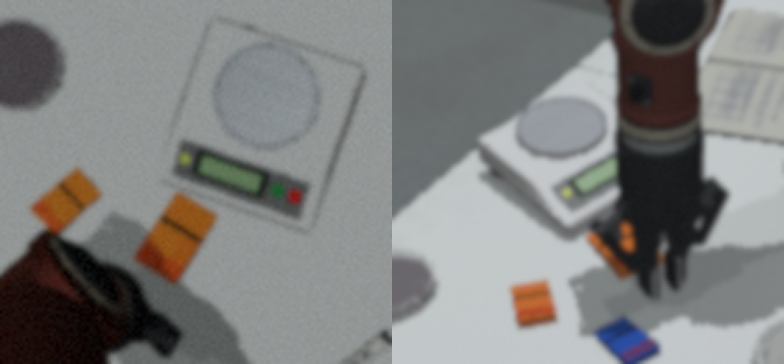

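The hand is behind the heel at the right height, with the wedge and balance unmoved. In the left panel (top view) the wedge is at about (175,235). I'll close the gap and then push along a left-turning arc towards the foot.

```bash
python3 -m inch '[[[-0.06,-0.03,0.02],0],[[-0.06,0,0],0],[[-0.05,0,0],0],[[-0.03,0,0],0],[[-0.03,0,0],-0.03],[[-0.03,0,0],-0.03],[[-0.03,0,0],-0.03],[[0,0,0],0]]'
cat > look.py <<'E'
from h import *; import sys
im=save("top",sys.argv[1]); 
s=manip.read_state(); print(s["position"].round(4),s["force"].round(1)); comps(im,"top")
E
python3 look.py t3
```

```text
time_s: 3.8
position: [0.427, 0.323, 0.0045]
orientation: [0.191, 0.982, 0.0, 0.0]
force: [-0.0, -0.4, 1.0]
opening: 0.0169
grasp_force: 0.0
[0.4266 0.3233 0.0045] [-0.5  0.   0.2]
top [202 196  23  18 125] [211.1 204.5] [ 9.6 22.6] W [0.5009 0.4141 0.008 ] [[0.498, 0.444], [0.527, 0.393], [0.505, 0.38], [0.476, 0.432]]
top [244 202  22  28 320] [254.2 214. ] [16.1 25.5] W [0.4756 0.3004 0.008 ] [[0.454, 0.338], [0.513, 0.306], [0.492, 0.269], [0.434, 0.301]]
```

```bash
python3 -m inch '[[[-0.02,-0.01,0],-0.03],[[-0.02,-0.01,0],-0.03],[[-0.02,0,0],-0.03],[[-0.02,0,0],-0.03],[[-0.02,0,0],0],[[0,0,0],0],[[0,0,0],0],[[0,0,0],0]]'
python3 look.py t4
python3 - <<'E'
import cv2
im=cv2.imread("pics/t4.png"); cv2.imwrite("pics/c4.png",cv2.resize(im[135:245,190:330],None,fx=5,fy=5,interpolation=cv2.INTER_CUBIC))
E
```

```text
time_s: 4.65
position: [0.4355, 0.3178, 0.0043]
orientation: [0.097, 0.995, -0.001, -0.001]
force: [-1.9, -1.0, 0.5]
opening: 0.0168
grasp_force: 1.6
[0.4356 0.3178 0.0043] [-3.5  0.6  1.3]
top [202 202  11  10  54] [206.7 206.6] [ 4.2 12. ] W [0.4955 0.4254 0.008 ] [[0.489, 0.44], [0.512, 0.419], [0.504, 0.41], [0.481, 0.432]]
top [245 202  19  24 227] [253.9 211.5] [15.7 20.6] W [0.4821 0.3012 0.008 ] [[0.465, 0.335], [0.514, 0.311], [0.495, 0.274], [0.447, 0.298]]
```

View pics/c4.png

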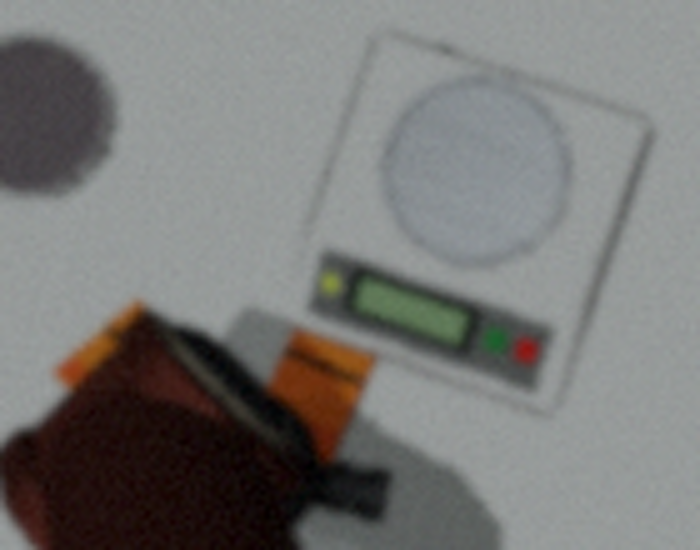

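```bash
python3 - <<'E'
from fit import *
a=ray("top",*px((289,349)),.007)[:2];b=ray("top",*px((361,384)),.007)[:2]
d=a-b; L0=np.linalg.norm(d); yaw=np.arctan2(-d[0],d[1]); l=(a+b)/2
u=np.array([np.cos(yaw),np.sin(yaw)]);n=np.array([-u[1],u[0]])
F=np.array([.526,.296]); T=manip.read_state()["position"][:2]
print("line",l,"len",L0,"yaw",np.degrees(yaw),"foot rel line",(F-l)@u,(F-l)@n,"tool rel heel",(T-l)@u+.046,(T-l)@n)
E
```

```text
line [0.4917507  0.29973314] len 0.042318237223126685 yaw -25.968284513740237 foot rel line 0.03242601875149757 0.011640632700184977 tool rel heel -0.012440639914559765 -0.008327705875141853
```

Seen from above, the thin end is just going under the front edge (crop (297,330)–(376,355)), and the line is at (325,366). The wedge yaw is -26° and the foot is about 32 mm ahead of the line and 12 mm left of it. I'll square the fingers to the heel, shift left of the axis and push slightly leftward.

```bash
python3 -m inch '[[[0.06,0,0],0.08],[[0,0,0],0.08],[[0,0.06,0],0],[[0,0.05,0],0],[[-0.04,0,0],0],[[-0.03,0,0],0],[[-0.03,0.01,0],0],[[0,0,0],0]]'
python3 look.py t5
python3 -m inch '[[[-0.02,0.008,0],0],[[-0.02,0.008,0],0],[[-0.02,0.008,0],0],[[-0.02,0.008,0],0],[[0,0,0],0],[[0,0,0],0],[[0,0,0],0],[[0,0,0],0]]'
python3 look.py t6
python3 - <<'E'
import cv2
im=cv2.imread("pics/t6.png"); cv2.imwrite("pics/c6.png",cv2.resize(im[135:245,190:330],None,fx=5,fy=5,interpolation=cv2.INTER_CUBIC))
E
```

```text
time_s: 5.5
position: [0.4431, 0.3286, 0.0044]
orientation: [0.22, 0.976, -0.0, -0.003]
force: [-7.1, 2.8, 3.0]
opening: 0.0172
grasp_force: 3.6
[0.443  0.3286 0.0044] [-6.6  2.8  3.7]
top [245 202  19  24 261] [253.9 212.5] [15.8 21.1] W [0.4795 0.3013 0.008 ] [[0.462, 0.334], [0.512, 0.312], [0.495, 0.274], [0.445, 0.296]]
time_s: 6.35
position: [0.4529, 0.3274, 0.0043]
orientation: [0.22, 0.975, -0.001, -0.004]
force: [-7.0, 2.7, 3.5]
opening: 0.017
grasp_force: 3.6
[0.4529 0.3274 0.0043] [-7.   2.6  3.5]
top [247 203  17  20 202] [254.4 211.3] [15.8 17.9] W [0.4827 0.2999 0.008 ] [[0.462, 0.328], [0.507, 0.317], [0.497, 0.277], [0.451, 0.288]]
```

View pics/c6.png

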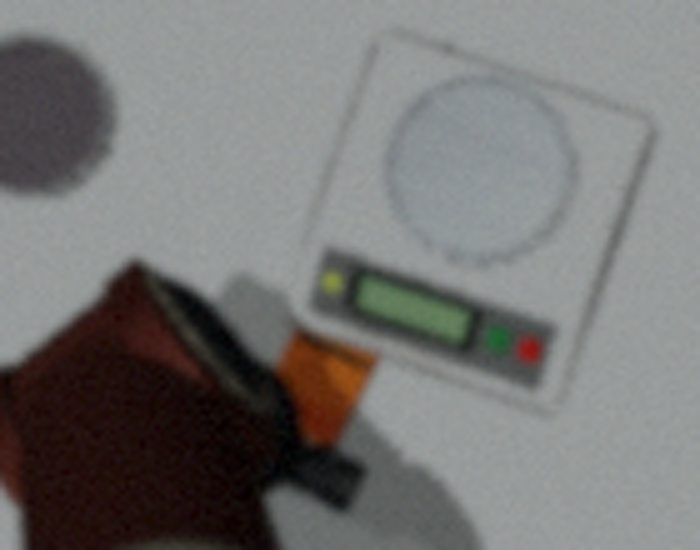

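```bash
cat > rel.py <<'E'
from fit import *
import sys
v=list(map(float,sys.argv[1:5]))
a=ray("top",*px(v[:2]),.007)[:2];b=ray("top",*px(v[2:]),.007)[:2]
d=a-b; yaw=np.arctan2(-d[0],d[1]); l=(a+b)/2
u=np.array([np.cos(yaw),np.sin(yaw)]);n=np.array([-u[1],u[0]])
F=np.array([.526,.296]); s=manip.read_state();T=s["position"][:2];q=s["orientation"]
print("line",l,np.linalg.norm(d),"yaw",np.degrees(yaw),"tool yaw",np.degrees(2*np.arctan2(q[1],q[0]))-180,"foot rel line",(F-l)@u,(F-l)@n,"tool rel heel",(T-l)@u+.046,(T-l)@n)
E
python3 rel.py 297 333 374 362
python3 -m inch '[[[-0.02,0.005,0],0],[[-0.02,0.005,0],0],[[-0.02,0.005,0],0],[[-0.02,0.005,0],0],[[-0.02,0.005,0],0],[[0,0,0],0],[[0,0,0],0],[[0,0,0],0]]'
python3 look.py t7
```

```text
line [0.50172952 0.29432663] 0.04348307707559042 yaw -20.761219404612252 tool yaw -25.45355057510301 foot rel line 0.022101327839404824 0.010167967174294364 tool rel heel -0.011370294334223777 0.013593977848642438
time_s: 7.2
position: [0.465, 0.3242, 0.0042]
orientation: [0.221, 0.975, -0.001, -0.004]
force: [-6.8, 1.8, 3.4]
opening: 0.0172
grasp_force: 3.4
[0.465  0.3242 0.0042] [-6.1  1.5  4.1]
top [248 201  16  17 149] [255.3 208.4] [15.8 13.3] W [0.4904 0.2977 0.008 ] [[0.478, 0.326], [0.511, 0.316], [0.498, 0.276], [0.465, 0.287]]
```

```bash
python3 -m inch '[[[-0.02,0,0],0],[[-0.02,0,0],0],[[-0.02,0,0],0],[[-0.01,0,0],0],[[0,0,0],0],[[0,0,0],0],[[0,0,0],0],[[0,0,0],0]]'
python3 - <<'E'
from h import *
im=save("top","t8"); s=save("scene","s8"); st=manip.read_state(); print(st["position"],st["force"])
comps(im,"top")
c=np.hstack([cv2.resize(im[140:240,220:330],None,fx=3.6,fy=3.6,interpolation=cv2.INTER_CUBIC),cv2.resize(s[180:280,240:350],None,fx=3.6,fy=3.6,interpolation=cv2.INTER_CUBIC)])
cv2.imwrite("pics/c8.png",c[:,:,::-1])
E
```

```text
time_s: 8.05
position: [0.4728, 0.3211, 0.0041]
orientation: [0.22, 0.975, -0.001, -0.004]
force: [-6.9, 2.0, 4.0]
opening: 0.017
grasp_force: 3.4
[0.47276683 0.32108258 0.00414185] [-6.67893049  2.11308094  3.79454189]
top [251 202  13  13  92] [256.8 207.7] [12.6 10.4] W [0.4922 0.2939 0.008 ] [[0.482, 0.316], [0.508, 0.309], [0.499, 0.277], [0.472, 0.284]]
```

View pics/c8.png

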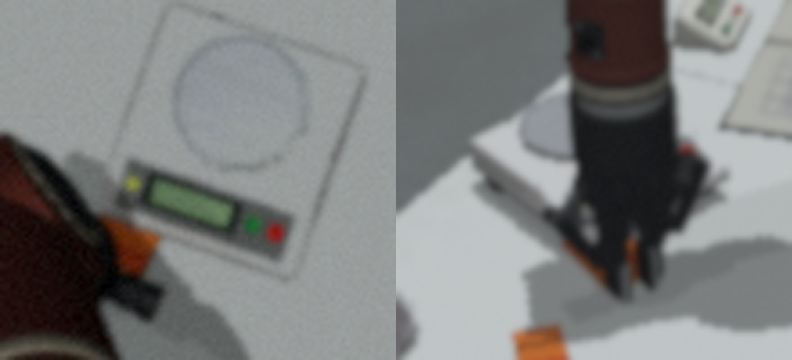

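The wedge is now mostly under the front-left corner. The hand hides the heel, so I'll back off to check it.

```bash
python3 -m inch '[[[0.1,0,0],0],[[0.2,0,0],0],[[0.2,0,0],0],[[0,0,-0.3],0],[[0,0,-0.4],0],[[0.2,0.2,-0.3],0],[[0.2,0.3,0],0],[[0.2,0.3,0],0]]'
python3 -m inch '[[[0.2,0.3,0],0],[[0.2,0.3,0],0],[[0,0,0],0],[[0,0,0],0],[[0,0,0],0],[[0,0,0],0],[[0,0,0],0],[[0,0,0],0]]'
python3 - <<'E'
from h import *
im=save("top","t9"); s=save("scene","s9")
comps(im,"top");comps(s,"scene")
c=np.hstack([cv2.resize(im[140:240,220:330],None,fx=3.6,fy=3.6,interpolation=cv2.INTER_CUBIC),cv2.resize(s[180:280,240:350],None,fx=3.6,fy=3.6,interpolation=cv2.INTER_CUBIC)])
cv2.imwrite("pics/c9.png",c[:,:,::-1])
E
```

```text
time_s: 8.95
position: [0.4005, 0.4652, 0.1268]
orientation: [0.222, 0.975, 0.002, 0.002]
force: [0.5, 0.5, -0.1]
opening: 0.0164
grasp_force: 0.0
time_s: 9.75
position: [0.3876, 0.5488, 0.1247]
orientation: [0.222, 0.975, -0.0, 0.0]
force: [-1.0, 0.5, 0.2]
opening: 0.017
grasp_force: 0.0
top [202 196  23  22 237] [212.8 206.7] [12. 21.] W [0.4952 0.4095 0.008 ] [[0.489, 0.44], [0.527, 0.4], [0.503, 0.378], [0.466, 0.419]]
top [245 201  18  15 173] [253.6 207.6] [16.1 11.2] W [0.4925 0.3023 0.008 ] [[0.49, 0.328], [0.517, 0.315], [0.498, 0.277], [0.471, 0.29]]
scene [277 271   5  14  55] [279.2 277.7] [13.  4.] W [0.4928 0.416  0.008 ] [[0.512, 0.398], [0.503, 0.393], [0.476, 0.433], [0.485, 0.437]]
```

View pics/c9.png

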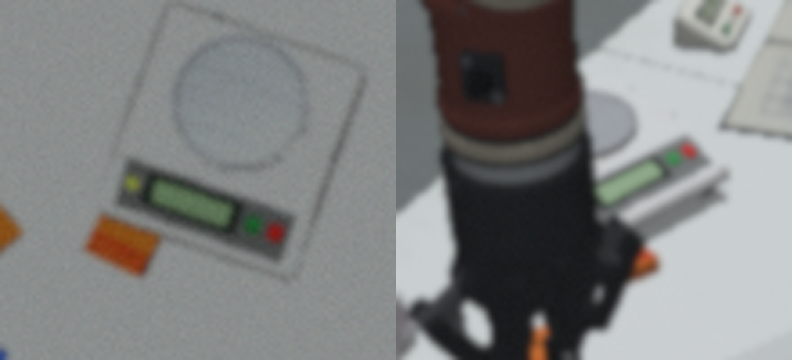

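The top view shows the heel at crop (85,246)–(143,278), so the line is now within a few mm of the foot, with the foot about 8 mm left of the axis. I'll clear the view and measure the lean change from tracked points.

```bash
python3 -m inch '[[[0.25,0,-0.18],0],[[0.25,0,-0.18],0],[[0.25,0,-0.18],0],[[0.25,0,-0.18],0],[[0.25,0,-0.18],0],[[0.2,0,0],0],[[0,0,0],0],[[0,0,0],0]]'
cat > lean.py <<'E'
from fit import *
import sys
from scipy.spatial.transform import Rotation as Ro
n=sys.argv[1]
b0=np.array([.562,.222,-.334]); A=Ro.from_euler("z",b0[2])
def pose(t,dx=0,dy=0,dyaw=0): # t = lift of short foot (m) above lean; lean axis through FR(-58,-58),BL(58,58)
    ax=np.array([1,1,0])/2**.5; ang=(.007-t)/(.058*2**.5)   # lowers (-,+) corner
    # rotation about (1,1,0) moving (-58,58) down
    Rl=Ro.from_rotvec(-ax*ang) if (Ro.from_rotvec(-ax*ang).apply([-1,1,0])[2]<0) == (ang>0) else Ro.from_rotvec(ax*ang)
    Rz=Ro.from_euler("z",b0[2]+dyaw)
    return lambda p: Rz.apply(Rl.apply(p))+[b0[0]+dx,b0[1]+dy,0]
obs=[]
for cam,f0,f1 in(("top","t1","t"+n),("scene","scene0","s"+n)):
    g0,g1=[cv2.imread(f"pics/{f}.png",0) for f in(f0,f1)]
    # balance-frame points: flat top at z .058, display on slope; take top-face grid back of slope and project
    P0=pose(0)
    m=np.zeros_like(g0); 
    poly=np.array([proj(cam,p) for p in P0(np.array([[.085,.08,.05],[.085,-.08,.05],[-.085,-.08,.02],[-.085,.08,.02]]))]).astype(np.int32)
    cv2.fillConvexPoly(m,poly,255)
    k=cv2.goodFeaturesToTrack(g0,40,.03,4,mask=m)
    q,st,er=cv2.calcOpticalFlowPyrLK(g0,g1,k,None,winSize=(13,13),maxLevel=1)
    r,st2,_=cv2.calcOpticalFlowPyrLK(g1,g0,q,None,winSize=(13,13),maxLevel=1)
    for a,c,d,e in zip(k[:,0],q[:,0],r[:,0],er[:,0]):
        if np.linalg.norm(a-d)<.3 and np.linalg.norm(a-c)<8: obs.append((cam,a,c))
print({c:sum(o[0]==c for o in obs) for c in("top","scene")})
# body point for each feature: intersect ray with surface (top plane z=.058, sloping front)
def body(cam,a):
    P0=pose(0); o=ray(cam,*a,.2); e=ray(cam,*a,0.0)
    z0=P0(np.zeros((1,3)))[0]; R=np.array([P0(v)-P0([0,0,0]) for v in np.eye(3)]).T
    f=lambda w:(w-z0)@R
    o,e=f(o),f(e); h=.055
    for _ in range(20):
        s=(h-o[2])/(e[2]-o[2]); p=o+s*(e-o); h=np.clip(.055+min(0,(p[0]+.03))*.6,.025,.055)
    return p
B=[body(c,a) for c,a,_ in obs]
def res(x):
    P=pose(*x); P0=pose(0)
    return np.concatenate([(proj(c,P(p))-proj(c,P0(p)))-(d-a) for (c,a,d),p in zip(obs,B)])
r=least_squares(res,[.003,0,0,0],loss="soft_l1",f_scale=.3,x_scale=[.001,.001,.001,.01])
J=r.jac; print("lift,dx,dy(mm),dyaw(deg)",(r.x*[1e3,1e3,1e3,57.3]).round(2),"lean deg",np.degrees((.007-r.x[0])/.082).round(2),"rms",np.sqrt(np.mean(res(r.x)**2)).round(2),"sd lift mm",1e3*np.sqrt(np.linalg.inv(J.T@J)[0,0])*.3)
E
python3 - <<'E'
from h import *
save("top","t10"); im=save("scene","s10")
cv2.imwrite("pics/c10.png",cv2.resize(im[180:270,240:340],None,fx=7,fy=6.5,interpolation=cv2.INTER_CUBIC)[:,:,::-1])
E
python3 lean.py 10
```

```text
time_s: 10.65
position: [0.2299, 0.6244, 0.2322]
orientation: [0.221, 0.975, -0.0, 0.0]
force: [1.2, 0.3, 0.4]
opening: 0.0169
grasp_force: 0.0
{'top': 23, 'scene': 14}
lift,dx,dy(mm),dyaw(deg) [ 4.8   0.37 -0.36 -0.  ] lean deg 1.54 rms 0.63 sd lift mm 0.8067105963708049
```

View pics/c10.png

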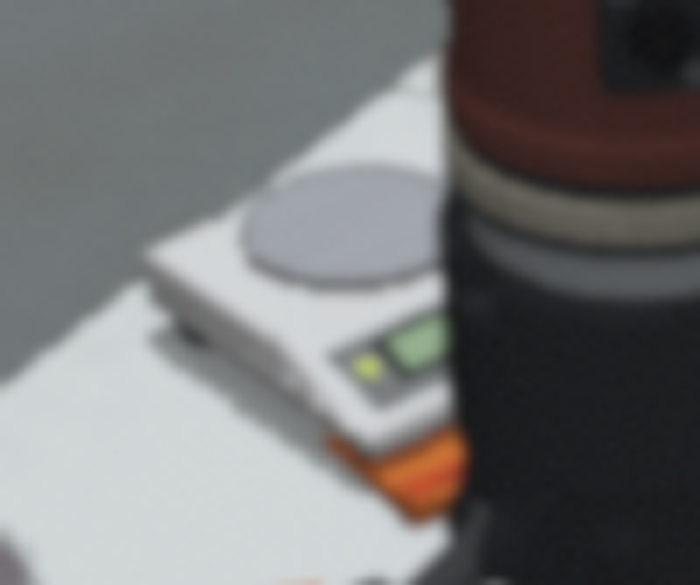

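The scene view shows the wedge under the front-left corner (crop (330,440)–(465,510)) and the balance nearly upright. About 1.5° of lean remains, and 29–31 mm of ramp still shows where I expect 24, so it needs 6–8 mm more. I'll go back the same way.

```bash
python3 -m inch '[[[-0.32,-0.175,0],0],[[-0.32,-0.175,0],0],[[-0.32,-0.175,0],0],[[-0.32,-0.175,0],0],[[-0.32,-0.175,0],0],[[-0.32,-0.175,0],0],[[-0.32,-0.175,0],0],[[-0.32,-0.175,0],0]]'
python3 -m inch '[[[0,0,0],0],[[0,0,0.4],0],[[0,0,0.4],0],[[0,0,0.4],0],[[0,0,0.4],0],[[0,0,0.2],0],[[0,0,0.09],0],[[0,0,0],0]]'
```

```text
time_s: 11.55
position: [0.4367, 0.3371, 0.2324]
orientation: [0.223, 0.975, -0.0, 0.0]
force: [0.9, -0.1, -0.2]
opening: 0.0171
grasp_force: 0.0
time_s: 12.35
position: [0.4346, 0.3393, 0.0045]
orientation: [0.222, 0.975, -0.001, -0.001]
force: [0.4, 0.9, -0.1]
opening: 0.0172
grasp_force: 0.0
```

```bash
python3 -m inch '[[[-0.1,0,0],0],[[-0.1,0,0],0],[[-0.08,0,0],0],[[-0.06,0,0],0],[[-0.03,0,0],0],[[-0.03,0,0],0],[[-0.02,0,0],0],[[0,0,0],0]]'
```

```text
time_s: 13.15
position: [0.4744, 0.3214, 0.0057]
orientation: [0.22, 0.976, -0.0, -0.005]
force: [-7.7, 4.2, 5.9]
opening: 0.0172
grasp_force: 4.5
```

```bash
python3 -m inch '[[[-0.02,0,0],0],[[-0.02,0,0],0],[[-0.01,0,0],0],[[0,0,0],0],[[0,0,0],0],[[0,0,0],0],[[0,0,0],0],[[0,0,0],0]]'
```

```text
time_s: 13.95
position: [0.4758, 0.3207, 0.0056]
orientation: [0.219, 0.976, -0.001, -0.008]
force: [-13.7, 4.5, 8.8]
opening: 0.0173
grasp_force: 7.4
```

```bash
python3 -m inch '[[[-0.02,0,0],0],[[-0.01,0,0],0],[[-0.01,0,0],0],[[0,0,0],0],[[0,0,0],0],[[0,0,0],0],[[0,0,0],0],[[0,0,0],0]]'
python3 - <<'E'
from h import *
im=save("top","t11"); s=save("scene","s11"); comps(im,"top")
c=np.hstack([cv2.resize(im[170:240,220:300],None,fx=5,fy=5,interpolation=cv2.INTER_CUBIC),cv2.resize(s[210:280,255:335],None,fx=5,fy=5,interpolation=cv2.INTER_CUBIC)])
cv2.imwrite("pics/c11.png",c[:,:,::-1])
E
```

```text
time_s: 14.75
position: [0.4773, 0.32, 0.0056]
orientation: [0.218, 0.976, -0.001, -0.01]
force: [-17.7, 6.7, 10.4]
opening: 0.017
grasp_force: 9.5
top [253 203  11  10  65] [257.4 207.2] [10.4  8.1] W [0.4935 0.2923 0.008 ] [[0.485, 0.309], [0.506, 0.304], [0.498, 0.277], [0.478, 0.283]]
```

View pics/c11.png

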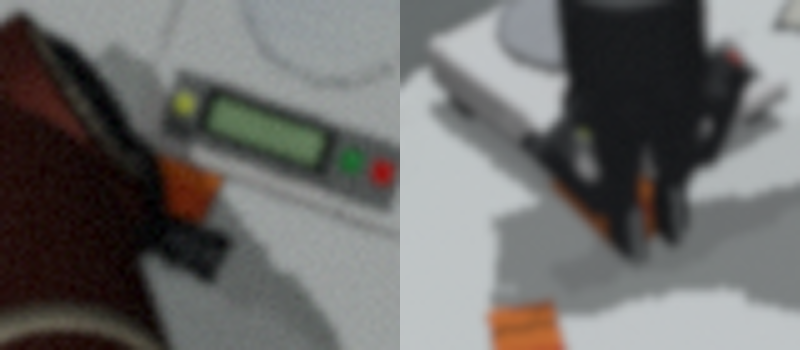

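Force is 19 N with 10 N of it upwards, so the tips seem to be rubbing the table. I'll ease back, raise the tool about 3 mm and push again.

```bash
python3 -m inch '[[[0.1,0,0],0],[[0.07,0,0],0],[[0,0,-0.025],0],[[0,0,0],0],[[0,0,0],0],[[-0.06,0,0],0],[[-0.04,0,0],0],[[0,0,0],0]]'
python3 -m inch '[[[-0.03,0,0],0],[[-0.02,0,0],0],[[0,0,0],0],[[0,0,0],0],[[0,0,0],0],[[0,0,0],0],[[0,0,0],0],[[0,0,0],0]]'
```

```text
time_s: 15.65
position: [0.4782, 0.3195, 0.0085]
orientation: [0.221, 0.975, -0.0, -0.004]
force: [-7.5, 4.2, 4.5]
opening: 0.0174
grasp_force: 4.0
time_s: 16.45
position: [0.4786, 0.3194, 0.0084]
orientation: [0.219, 0.976, -0.001, -0.008]
force: [-14.1, 6.0, 8.9]
opening: 0.0174
grasp_force: 7.6
```

The resistance jump after about 5 mm suggests the back-right foot has come down, which means level. I'll retreat and check.

```bash
python3 -m inch '[[[0.1,0,0],0],[[0.2,0,0],0],[[0.2,0,0],0],[[0,0,-0.3],0],[[0,0,-0.4],0],[[0.1,0.1,-0.4],0],[[0.2,0.3,-0.4],0],[[0.25,0.3,-0.3],0]]'
python3 -m inch '[[[0.32,0.15,0],0],[[0.32,0.15,0],0],[[0.32,0.15,0],0],[[0.32,0,0],0],[[0.2,0,0],0],[[0,0,0],0],[[0,0,0],0],[[0,0,0],0]]'
python3 - <<'E'
from h import *
im=save("top","t12"); save("scene","s12"); comps(im,"top")
E
python3 lean.py 12; python3 lean.py 10
```

```text
time_s: 17.25
position: [0.4168, 0.4273, 0.2108]
orientation: [0.224, 0.974, 0.001, 0.002]
force: [1.3, 0.3, -0.4]
opening: 0.0169
grasp_force: 0.0
time_s: 18.05
position: [0.2797, 0.5524, 0.2074]
orientation: [0.223, 0.975, -0.0, 0.001]
force: [0.6, -1.0, -0.1]
opening: 0.0173
grasp_force: 0.0
top [202 196  23  22 234] [212.8 206.7] [12. 21.] W [0.4951 0.4095 0.008 ] [[0.489, 0.44], [0.527, 0.4], [0.503, 0.378], [0.466, 0.419]]
top [246 201  17  13 138] [254.1 206.5] [16.1  8.9] W [0.4954 0.3009 0.008 ] [[0.496, 0.325], [0.517, 0.315], [0.498, 0.277], [0.477, 0.287]]
{'top': 22, 'scene': 9}
lift,dx,dy(mm),dyaw(deg) [ 6.42  0.42  0.28 -0.09] lean deg 0.4 rms 0.35 sd lift mm 0.7529607225644739
{'top': 23, 'scene': 14}Traceback (most recent call last):
  File "lean.py", line 39, in <module>
    r=least_squares(res,[.003,0,0,0],loss="soft_l1",f_scale=.3,x_scale=[.001,.001,.001,.01])
    return func(*args, **kwargs)
    result = trf(vector_fun.fun, vector_fun.jac, x0, f0, J0, lb, ub, ftol, xtol,
                 gtol, max_nfev, x_scale, loss_function, tr_solver,
                 tr_optio
[... 908 characters left out ...]
val in f_evals]
                                    ^^^^^^^
    f = np.atleast_1d(self.fun(x, *self.args, **self.kwargs))
                      ~~~~~~~~^^^^^^^^^^^^^^^^^^^^^^^^^^^^^^
    return np.atleast_1d(self.fun(x))
                         ~~~~~~~~^^^
    return self.f(x, *self.args, **self.kwargs)
           ~~~~~~^^^^^^^^^^^^^^^^^^^^^^^^^^^^^^
  File "lean.py", line 38, in res
    return np.concatenate([(proj(c,P(p))-proj(c,P0(p)))-(d-a) for (c,a,d),p in zip(obs,B)])
                                         ~~~~^^^^^^^^^
  File "h.py", line 8, in proj
    P=manip.camera_params(cam);K=np.array(P["K"]);T=np.array(P["cam_to_world"])
ValueError: time passes only in moves, steps and waits
```

The lean is now about 0.4° and roughly 24–26 mm of ramp shows, as expected at the line. The jump in push force agrees with that, and the hand is clear, so I'm handing in.

```bash
python3 -c "
from rig import manip
print(manip.job_done())"
```

```text
the job is handed in; nothing more can be done
None
```

I pushed the orange wedge under the short foot and handed the job in with the hand clear; the camera check put the remaining lean at about 0.4° (±0.5°, limit 1°), but no verdict came back, so success is unconfirmed.

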